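# Pack the water-line spares tray

## Task

Pack the spares for the leak alarm on the water line into the four-pocket tray: the roll of black tape in the large round pocket, the union nut in the small round pocket, the battery lengthwise in the narrow slot and the tee piece in the wide rectangular pocket, each lying flat on its pocket's floor, about in the middle. Leave the straight coupling and the petri dish where they are; they do not belong to the set.

Things in the scene. Friction and masses are not known exactly. Their poses are not given: they have to be found in the camera images.
- tee: Grey metal compression tee, 39x57x24 mm, lying flat. Origin at the centre of that footprint, on the underside; z up. The straight run lies along y at x = -9 mm, over y = -28..28 mm, 17 mm thick, with a 24 mm thick end nut 11 mm long at each end; the branch points to +x and ends at x = 20 mm. All axes are 12 mm above the underside. Can be gripped over both ends of the run (57 mm) at x = -9 mm. About 90 g.
- nut: Brass hexagonal union nut, 23 mm across flats (along x), 27 mm across corners (along y), 14 mm high, lying flat with its bore up. Origin at the centre of the underside, z up. About 50 g.
- tape: Small roll of black tape lying flat, a disc 57x54 mm and 19 mm high (its hole is closed: grip it from outside). Origin at the centre of the underside (1 mm from the disc's centre at most), z up. About 50 g.
- battery_mid (a point): Middle of the round battery (yellow and black, lying), 50 mm long and 17 mm in diameter; its length is along this point's y. It can roll. About 23 g.
- coupling: Straight compression coupling of grey metal, 21x57x21 mm, like the tee but with no branch; does not belong in the tray. Origin at the centre of the underside, length along y, z up.
- petri: Round white petri dish with a filter disc, 55 mm in diameter, 13 mm high, lying flat; does not belong in the tray. Origin at the centre of the underside, z up.
- block_tape: White plastic block 88x88x9 mm, one of four fixed in a row (90 mm apart, any order) in a low black-rimmed tray, underside 3 mm above the bench; origin at the centre of its underside, z up, y along the row. Its central dark-lined pocket is 5 mm deep, floor 4 mm above the origin: the large round pocket, 76 mm in diameter.
- block_nut: White plastic block 88x88x9 mm, one of four fixed in a row (90 mm apart, any order) in a low black-rimmed tray, underside 3 mm above the bench; origin at the centre of its underside, z up, y along the row. Its central dark-lined pocket is 5 mm deep, floor 4 mm above the origin: the small round pocket, 48 mm in diameter.
- block_battery: White plastic block 88x88x9 mm, one of four fixed in a row (90 mm apart, any order) in a low black-rimmed tray, underside 3 mm above the bench; origin at the centre of its underside, z up, y along the row. Its central dark-lined pocket is 5 mm deep, floor 4 mm above the origin: the narrow slot, 74 mm long (along the block's x) and 34 mm wide (along y).
- block_tee: White plastic block 88x88x9 mm, one of four fixed in a row (90 mm apart, any order) in a low black-rimmed tray, underside 3 mm above the bench; origin at the centre of its underside, z up, y along the row. Its central dark-lined pocket is 5 mm deep, floor 4 mm above the origin: the wide rectangular pocket, 76 mm (along the block's x) by 62 mm (along y).

How it is judged:
By the outcome, as a careful person would: the job done as asked, in the order asked, and still so for the second after the job is handed in, with the robot touching nothing.
It also fails if it takes over 109 s, if anything falls off the work surface, if the arm or the gripper's body presses on something with over 40 N, if the wrist force passes 120 N, or if a joint passes its speed limit or range.

## Robot

A 6-joint arm with a two-finger parallel gripper is mounted at the origin on a cart in front of the work surface, level with it; the furniture and walls round the work are solid. World frame = base frame: x ahead of the robot, y to its left, z up, the work surface at z = 0. Lengths are in mm, angles in rad, forces in N, time in s.
With the tool pointing down it reaches from about 400 to 925 mm from the base axis. Payload 12.5 kg.
Tool frame: the origin (TCP) lies at the centre of the arm's flange, where the gripper is bolted on; the fingertips stand 190 mm ahead of it and the grasp point (between the pads) lies 171 mm ahead of it; z points along the fingers, y is the line along which they close (so a half turn about z gives the same grasp; the last joint's range is limited). The gripper opens to 95 mm and grips with 3 to 60 N. Pads are 20 mm wide; open, the fingers measure 119 mm over their backs; the gripper's body (75 mm by 180 mm) begins 59 mm behind the grasp point.
Start: joints at [-1.367, 0.491, 1.559, -0, 1.092, -0.106], TCP at [190.562, -595.24, 404.761] pointing down, gripper open.
Joint ranges: [-3.1, 3.1], [-0.84, 2.19], [0.05, 2.79], [-1.13, 4.28], [0.06, 2.93], [-2.69, 2.69]. Speed limits (rad/s): [2.22, 2.22, 2.79, 3.14, 3.14, 3.14].

## Interface

Orientations are given as [roll, pitch, yaw] about the fixed x, y, z axes, in that order (R = Rz(yaw) Ry(pitch) Rx(roll)).
In Python, from cell import env, read_camera, search_frame, cut_out gives the robot as it stands. The module is installed in compiled form; this text tells all that it offers.
- The arm moves only by the tool move_arm, never from a script. Its argument "commands" is a list of rows, each a list of 3 entries, a list of its own where there are three numbers: the shift along the world's x, y, z normalised to -1 to 1, where 1 is 0.03 m, then the turn about the world's z normalised to -1 to 1, where 1 is 0.08 rad, then the opening, from -1 (shut) to 1 (fully open), so that 0 is half open. A call has 1 to 20 rows; each row shifts and turns the commanded pose from where the row before left it; what a row does not reach is not made up. A row lasts 1/12 s, in which the tool goes at most 41.7 mm and 7.16 degrees, less where a joint would pass 70% of its speed; a pose out of reach is approached as far as the arm can. A call with a number of a shift or a turn outside -1 to 1 is refused whole. A call with a gripper value outside its range is refused whole. The fingers move at their own pace and stop on an object; the grip force is fixed at half the most. Time passes only in rows, so rows that do not move let the fingers close. It gives the time, the measured TCP pose, the force, the opening and the grip force at its end, in the units of the state.
- env.state(): the state, without advancing time (a new reading comes with each control period).
- read_camera(name): name is "side" or "top" or "wrist"; returns a dict with "image" (420x560x3 uint8, red, green, blue), "fx", "fy", "cx", "cy" (pixels), "rvec" (rotation vector, rad) and "tvec" (3), from world to camera coordinates, as OpenCV has them. Camera axes: x right, y down, z forward; pixel columns grow to the right and rows downward; lengths in mm; the calibration is good to about 2 mm. A picture is of the moment at which its call begins. There is no depth.
- env.job_done(): hands the job in; it is judged then, once.
Trained networks look in a picture, given as the dict that the camera call returned (one of the last four; its "shot" number tells which), for a name from the list of things; names that differ only in an ending like _2 or _b are one class to them, and where a whole thing is asked for, a point or a joint stands for the part that bears it (a point fixed in the world has none). Each returns a list of dicts, best first, with "confidence" (0 to 1); they miss things now and then, are a little off and sometimes report something else, mostly with a low value. They report only what shows in the picture. A call takes as long as a camera call.
- search_frame(thing, picture): "at" ([column, row] in pixels, amid what is visible of it).
- cut_out(thing, picture): "region" (420x560 bool, what is visible of it) and "at" ([column, row] in pixels, amid what is visible of it).
The state is a dict: "t": time; "joints": joint angles; "qvel": joint speeds; "tau": joint torques, N m; "eef_pos": TCP position; "tcp_rot": TCP orientation; "ft_force": force on the tool from outside, world axes, zero at the start; "moment": the same for the moment, N m; "opening": opening from 0.0 (shut) to 1.0 (fully open); "grip_force": force on a finger pad.
Only numpy, scipy, OpenCV 4.12 (cv2) and the standard library are available. Lean on these libraries where they do the work, as an engineer would, in place of code of your own. Each camera call takes 0.05 s, during which the arm holds its last target. There are 200 camera calls.

## Working session

There is one attempt and no reset: what is moved stays moved. The work goes in short steps, Python scripts to look and compute and a tool call to move; the robot and the scene stay as the last step left them, time stands still between calls to the robot, and variables do not carry over. Pictures are saved under pics/ and viewed, at most 14 in all, crops included, and the job is handed in when it is done.

Besides the shell and the picture viewer there is one more tool, called after "Request:" as name(argument=value, ...) on one line, values as JSON. move_arm: Moves the arm, as the interface text tells. Its arguments: {"type":"object","properties":{"commands":{"type":"array","items":{"type":"array"}}},"required":["commands"]}

```bash
mkdir -p pics; cat > h.py <<'E'
import numpy as np, cv2
from cell import env, read_camera, search_frame, cut_out
def px2w(c,p,z):
    R,_=cv2.Rodrigues(np.array(c["rvec"],float)); t=np.array(c["tvec"],float).ravel()
    d=R.T@np.array([(p[0]-c["cx"])/c["fx"],(p[1]-c["cy"])/c["fy"],1.]); o=-R.T@t
    return o+d*(z-o[2])/d[2]
def w2px(c,P):
    K=np.array([[c["fx"],0,c["cx"]],[0,c["fy"],c["cy"]],[0,0,1.]])
    return cv2.projectPoints(np.array(P,float).reshape(-1,3),np.array(c["rvec"],float),np.array(c["tvec"],float),K,None)[0].reshape(-1,2)
def save(c,n): cv2.imwrite(f"pics/{n}.png",c["image"][:,:,::-1])
def rect(c,region,z):
    ys,xs=np.nonzero(region); 
    W=np.array([px2w(c,p,z)[:2] for p in zip(xs,ys)],np.float32)
    return cv2.minAreaRect(W),W
E
python3 - <<'E'
from h import *
s=env.state();print(s)
for n in("top","side"):
    c=read_camera(n);save(c,n+"0")
    R,_=cv2.Rodrigues(np.array(c["rvec"],float));print(n,-R.T@np.array(c["tvec"]).ravel())
    for k,z in dict(tee=12,nut=14,tape=19,battery_mid=8,coupling=12,petri=13,block_tape=12,block_nut=12,block_battery=12,block_tee=12).items():
        for r in cut_out(k,c)[:2]:
            (m,sz,a),W=rect(c,r["region"],z)
            print(k,round(r["confidence"],2),np.round(r["at"]),"w",px2w(c,r["at"],z).round()[:2],"rect",np.round(m),np.round(sz),round(a))
E
```

```text
{'t': 0.0, 'joints': array([-1.36661302e+00,  4.91594278e-01,  1.55945264e+00,  5.75831947e-06,
        1.09167663e+00, -1.05559011e-01]), 'qvel': array([ 0.00096409, -0.00113152,  0.00061274, -0.00015412,  0.00016242,
        0.00147864]), 'tau': array([ 1.50562708e-03, -6.12649369e+01, -2.58187670e+01,  6.93025533e-02,
        4.81435668e-02, -8.78623246e-05]), 'eef_pos': array([ 190.54963243, -595.21822121,  404.13895126]), 'tcp_rot': array([-3.14046859e+00, -1.24233531e-04,  3.09739590e-01]), 'ft_force': array([ 0.23591372,  0.35134955, -0.24659197]), 'moment': array([-0.04675109,  0.00446574, -0.02010924]), 'grip_force': 0.0, 'opening': 0.9964805845999145}
top [ 258.53885715   17.74192764 1326.13099903]
tee 0.49 [163. 220.] w [485. 413.] rect [476. 416.] [55. 48.] 77
nut 0.37 [382. 233.] w [ 443. -248.] rect [ 437. -246.] [24. 21.] 90
tape 0.77 [192. 199.] w [546. 326.] rect [541. 326.] [51. 49.] 46
coupling 0.56 [418. 216.] w [ 494. -355.] rect [ 492. -347.] [23. 64.] 21
petri 0.78 [188. 240.] w [424. 332.] rect [436. 326.] [55. 54.] 46
petri 0.24 [384. 235.] w [ 436. -251.] re
[... 591 characters left out ...]
 299.] w [ 438. -243.] rect [ 437. -248.] [25. 40.] 7
battery_mid 0.53 [290. 301.] w [ 538. -245.] rect [ 540. -243.] [14. 62.] 13
coupling 0.68 [260. 335.] w [ 491. -352.] rect [ 491. -349.] [25. 81.] 20
petri 0.66 [258. 188.] w [430. 307.] rect [433. 310.] [50. 79.] 4
petri 0.61 [283. 245.] w [516. -37.] rect [515.  -5.] [86. 87.] 86
block_tape 0.67 [281. 245.] w [511. -32.] rect [515.  -2.] [90. 88.] 84
block_nut 0.87 [293. 221.] w [536.  94.] rect [526.  85.] [87. 97.] 1
block_battery 0.6 [277. 259.] w [505. -96.] rect [507. -92.] [101.  92.] 86
block_battery 0.6 [290. 220.] w [528.  97.] rect [521.  88.] [89. 85.] 85
block_tee 0.65 [291. 207.] w [529. 178.] rect [529. 177.] [88. 89.] 86
```

```bash
python3 - <<'E'
import cv2
a=cv2.imread("pics/top0.png")[130:300,100:480];cv2.imwrite("pics/top0c.png",cv2.resize(a,None,fx=2.1,fy=2.1,interpolation=cv2.INTER_CUBIC))
E
```

```text
(no output)
```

View pics/top0c.png

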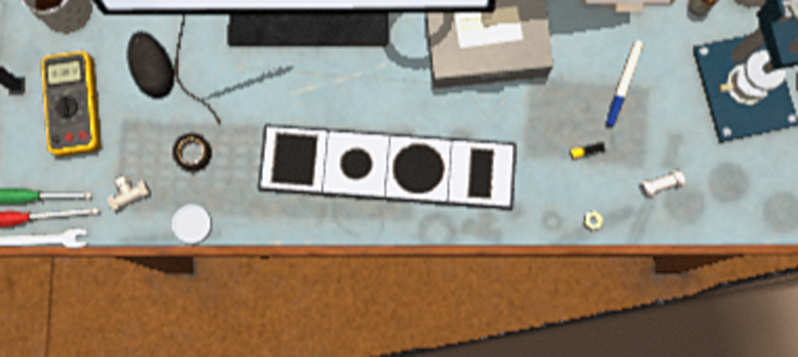

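View pics/side0.png

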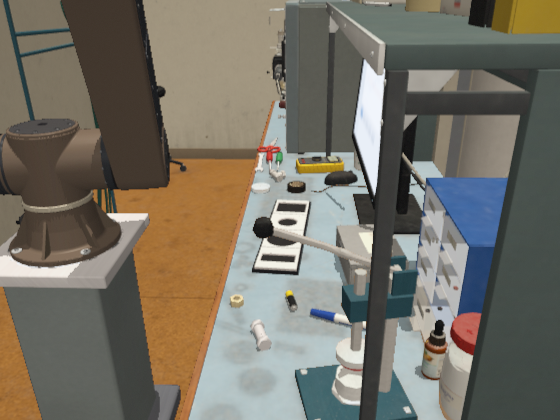

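The top view shows the tray with pockets, left to right: tee (y≈179), nut (≈91), tape (≈0) and battery (≈-88). The tape is at crop (191,152), the tee at (128,193), the nut at (594,220), the battery at (588,151), the coupling at (662,183) and the petri dish at (191,223). The side view agrees. I'll move left, looking at the nut and battery on the way.

Request:
move_arm(commands=[[[0.6,0.9,0],0,1],[[0.6,0.9,0],0,1],[[0.6,0.9,0],0,1],[[0.6,0.9,0],0,1],[[0.6,0.9,0],0,1],[[0.6,0.9,0],0,1],[[0.6,0.9,0],0,1],[[0.6,0.9,0],0,1],[[0.6,0.9,0],0,1],[[0.6,0.9,0],-0.5,1],[[0.6,0.9,0],-0.5,1],[[0.6,0.9,0],-0.9,1],[[0,0,0],-1,1],[[0,0,0],-1,1]])

```text
t: 2.27
eef_pos: [407.4, -269.7, 405.0]
tcp_rot: [3.141, -0.0, -0.003]
ft_force: [0.4, 0.4, 0.3]
opening: 1.002
grip_force: 0.0
```

```bash
cat > look.py <<'E'
from h import *
import sys
n=sys.argv[1]; Z=dict(tee=12,nut=14,tape=19,battery_mid=8.5,coupling=12,petri=13,block_tape=12,block_nut=12,block_battery=12,block_tee=12)
c=read_camera("wrist");save(c,n)
R,_=cv2.Rodrigues(np.array(c["rvec"],float));print("cam",-R.T@np.array(c["tvec"]).ravel(),R[2])
s=env.state();print(s["t"],s["eef_pos"].round(1),s["tcp_rot"].round(3),s["joints"].round(2))
for k in sys.argv[2:]:
    for r in cut_out(k,c)[:2]:
        (m,sz,a),W=rect(c,r["region"],Z[k]); (e,_)=cv2.minEnclosingCircle(W)
        print(k,round(r["confidence"],2),np.round(r["at"]),"w",px2w(c,r["at"],Z[k]).round()[:2],"mean",W.mean(0).round(1),"rect",np.round(m,1),np.round(sz),round(a,1),"circ",np.round(e,1))
E
python3 look.py w1 nut battery_mid block_battery
```

```text
cam [ 475.34021659 -269.14771972  384.64540055] [-2.44779513e-01  8.21779999e-04 -9.69578421e-01]
2.3167 [ 407.1 -270.3  404.9] [ 3.141 -0.    -0.01 ] [-0.72  0.3   1.88 -0.    0.96  0.86]
nut 0.59 [249. 171.] w [ 433. -239.] mean [ 437.5 -245.4] rect [ 437.5 -245.6] [23. 23.] 44.2 circ [ 437.9 -245.5]
battery_mid 0.89 [249.  77.] w [ 542. -242.] mean [ 539.6 -241.3] rect [ 539.5 -241.5] [15. 49.] 14.5 circ [ 540.3 -241.3]
block_battery 0.93 [123. 106.] w [510. -90.] mean [507.9 -88.4] rect [506.5 -88. ] [92. 90.] 85.5 circ [506.6 -88.3]
block_battery 0.44 [ 45. 105.] w [512.   2.] mean [515.1   1.9] rect [513.9   1.7] [91. 90.] 85.1 circ [513.1   2.1]
```

View pics/w1.png

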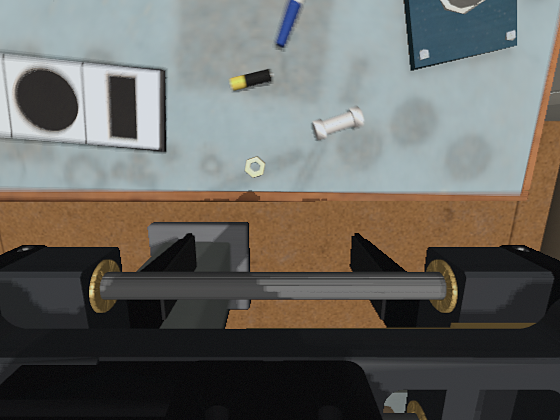

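The wrist picture shows the nut at (255,166), the battery at (250,79) with its black end right, and the coupling at (338,122). It agrees with the measured positions.

Request:
move_arm(commands=[[[0.05,1,0],0,1],[[0.05,1,0],0,1],[[0.05,1,0],0,1],[[0.05,1,0],0,1],[[0.05,1,0],0,1],[[0.05,1,0],0,1],[[0.05,1,0],0,1],[[0.05,1,0],0,1],[[0.05,1,0],0,1],[[0.05,1,0],0,1],[[0.05,1,0],0,1],[[0.05,1,0],0,1],[[0.05,1,0],0,1],[[0.05,1,0],0,1],[[0.05,1,0],0,1],[[0.05,1,0],0,1],[[0.05,1,0],0,1],[[0.05,1,0],0,1],[[0.05,1,0],0,1],[[0,0,0],0,1]])

```text
t: 4.13
eef_pos: [435.4, 302.0, 404.6]
tcp_rot: [-3.141, -0.001, 0.002]
ft_force: [0.7, -0.1, -0.1]
opening: 0.996
grip_force: 0.0
```

```bash
python3 look.py w2 tape tee petri block_tee block_nut block_tape
python3 - <<'E'
import cv2
a=cv2.imread("pics/w1.png")[140:190,225:285];b=cv2.imread("pics/w2.png");cv2.imwrite("pics/nutc.png",cv2.resize(a,None,fx=6,fy=6,interpolation=cv2.INTER_CUBIC))
E
```

```text
cam [503.33222226 302.92519766 384.30192244] [-2.44457741e-01  8.26664482e-04 -9.69659595e-01]
4.1833 [435.2 300.3 404.4] [3.142e+00 0.000e+00 2.000e-03] [0.48 0.36 1.79 0.   0.99 2.05]
tape 0.59 [239.  97.] w [547. 343.] mean [540.4 331.9] rect [539.5 331.8] [53. 52.] 90.0 circ [538.7 331.4]
tee 0.85 [174. 158.] w [476. 427.] mean [479.  423.2] rect [482.6 425.1] [40. 62.] 27.1 circ [473.  420.1]
petri 0.58 [254. 190.] w [437. 327.] mean [435.  328.5] rect [434.6 328.6] [54. 54.] 0.1 circ [434.  328.1]
block_tee 0.25 [239.  98.] w [546. 343.] mean [540.3 332.2] rect [539.  332.5] [54. 55.] 90.0 circ [539.5 331.8]
block_nut 0.7 [243.  92.] w [554. 339.] mean [541.1 332. ] rect [539.6 332.4] [54. 54.] 0.1 circ [539.9 331.4]
block_nut 0.66 [444. 121.] w [521.  96.] mean [522.2  93.6] rect [521.1  93.7] [90. 90.] 84.9 circ [521.3  93.7]
block_tape 0.95 [520. 125.] w [516.   5.] mean [514.5   5.1] rect [513.8   4.2] [90. 88.] 85.1 circ [513.8   4.6]
```

View pics/w2.png

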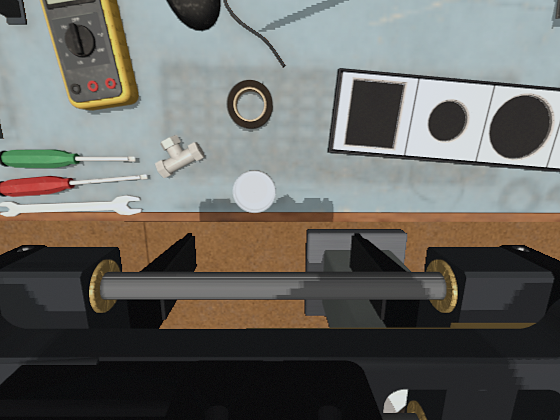

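View pics/nutc.png

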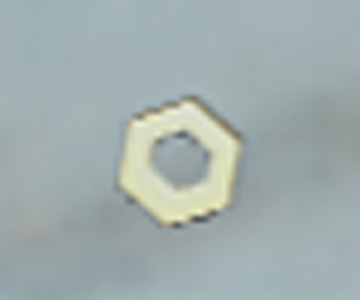

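The tape is at (250,104), the tee at (180,156) with its branch up-left, and the petri dish at (254,190), so they match the measurements. The nut's corners point roughly toward the image top. Picking the tape.

Request:
move_arm(commands=[[[0.9,0.26,0],0,1],[[0.9,0.26,0],0,1],[[0.9,0.26,0],0,1],[[0.8,0.26,-1],0,1],[[0,0,-1],0,1],[[0,0,-1],0,1],[[0,0,-1],0,1],[[0,0,-1],0,1],[[0,0,-1],0,1],[[0,0,-0.6],0,1],[[0,0,-0.3],0,1],[[0,0,0],0,1],[[0,0,0],0,-1],[[0,0,0],0,-1],[[0,0,0],0,-1],[[0,0,0],0,-1],[[0,0,0],0,-1],[[0,0,0],0,-1],[[0,0,0],0,-1],[[0,0,0],0,-1]])

```text
t: 6.15
eef_pos: [540.1, 330.0, 198.1]
tcp_rot: [-3.142, -0.0, -0.002]
ft_force: [-0.7, -0.4, 3.0]
opening: 0.557
grip_force: 30.0
```

Request:
move_arm(commands=[[[0,0,1],0,-1],[[0,0,1],0,-1],[[-0.08,-0.99,0],0,-1],[[-0.08,-0.99,0],0,-1],[[-0.08,-0.99,0],0,-1],[[-0.08,-0.99,0],0,-1],[[-0.08,-0.99,0],0,-1],[[-0.08,-0.99,0],0,-1],[[-0.08,-0.99,0],0,-1],[[-0.08,-0.99,0],0,-1],[[-0.08,-0.99,0],0,-1],[[-0.08,-0.99,0],0,-1],[[-0.08,-0.99,0],0,-1],[[0,0,0],0,-1],[[0,0,-0.9],0,-1],[[0,0,-0.5],0,-1],[[0,0,-0.3],0,-1],[[0,0,0],0,-1],[[0,0,0],0,-1]])

```text
t: 7.73
eef_pos: [513.8, 3.5, 206.7]
tcp_rot: [-3.142, 0.001, -0.002]
ft_force: [-0.2, -0.1, -0.4]
opening: 0.558
grip_force: 30.0
```

Request:
move_arm(commands=[[[0,0,-0.05],0,-1],[[0,0,0],0,1],[[0,0,0],0,1],[[0,0,0],0,1],[[0,0,1],0,1],[[0,0,1],0,1],[[-0.28,-0.92,0],-0.8,1],[[-0.28,-0.92,0],-0.8,1],[[-0.28,-0.92,0],0,1],[[-0.28,-0.92,0],0,1],[[-0.28,-0.92,0],0,1],[[-0.28,-0.92,0],0,1],[[-0.28,-0.92,0],0,1],[[-0.28,-0.92,0],0,1],[[-0.28,-0.92,0],0,1],[[0,0,0],0,1]])

```text
t: 9.07
eef_pos: [437.2, -248.8, 265.7]
tcp_rot: [3.14, -0.002, -0.133]
ft_force: [-0.1, 0.3, 0.4]
opening: 0.997
grip_force: 0.0
```

```bash
python3 look.py w3 nut battery_mid block_battery; python3 - <<'E'
from h import *
c=read_camera("top");save(c,"top1");s=env.state();print(s["eef_pos"],s["tcp_rot"])
for k,z in dict(tape=26,block_tape=12,tee=12,petri=13).items():
  for r in cut_out(k,c)[:2]:
    q,W=rect(c,r["region"],z);print(k,r["confidence"],q,W.mean(0))
E
```

```text
cam [ 504.49859695 -257.17462742  245.40248341] [-0.24162033  0.03156061 -0.96985749]
9.1167 [ 437.4 -247.1  265.5] [ 3.141e+00 -1.000e-03 -1.330e-01] [-0.65  0.52  1.99 -0.    0.62  1.06]
nut 0.76 [264. 226.] w [ 435. -241.] mean [ 439.2 -245.5] rect [ 439.  -245.5] [23. 29.] 81.5 circ [ 439.  -245.5]
battery_mid 0.88 [245.  88.] w [ 542. -242.] mean [ 540.  -241.9] rect [ 540.  -242.1] [15. 51.] 14.0 circ [ 539.9 -242.1]
block_battery 0.9 [ 62. 160.] w [509. -92.] mean [507.6 -90.5] rect [506.3 -88.8] [93. 89.] 84.9 circ [506.3 -89.2]
[ 438.24294398 -244.31487918  265.3835162 ] [-3.14156925e+00  9.26206321e-05 -1.29281250e-01]
tee 0.49 ((485.6810302734375, 423.40435791015625), (42.81968688964844, 58.70042419433594), 29.278362274169922) [481.20346 421.3271 ]
petri 0.61 ((436.5894470214844, 326.30572509765625), (52.316864013671875, 50.2147102355957), 46.00039291381836) [436.02872 326.18948]
```

Request:
move_arm(commands=[[[0,0,-1],0,1],[[0,0,-0.8],0,1],[[0,0,-0.4],0,1],[[0,0,-0.15],0,1],[[0,0,0],0,1],[[0,0,0],0,-1],[[0,0,0],0,-1],[[0,0,0],0,-1],[[0,0,0],0,-1],[[0,0,0],0,-1],[[0,0,0],0,-1],[[0,0,0],0,-1],[[0,0,0],0,-1],[[0,0,0],0,-1],[[0,0,0],0,-1],[[0,0,0],0,-1]])

```text
t: 10.85
eef_pos: [438.1, -245.1, 194.7]
tcp_rot: [3.142, 0.0, -0.13]
ft_force: [-0.6, -0.2, -0.4]
opening: 0.283
grip_force: 0.0
```

```bash
python3 - <<'E'
import cv2
a=cv2.imread("pics/top1.png")[150:270,130:450];cv2.imwrite("pics/top1c.png",cv2.resize(a,None,fx=2.4,fy=2.4,interpolation=cv2.INTER_CUBIC))
E
```

```text
(no output)
```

View pics/top1c.png

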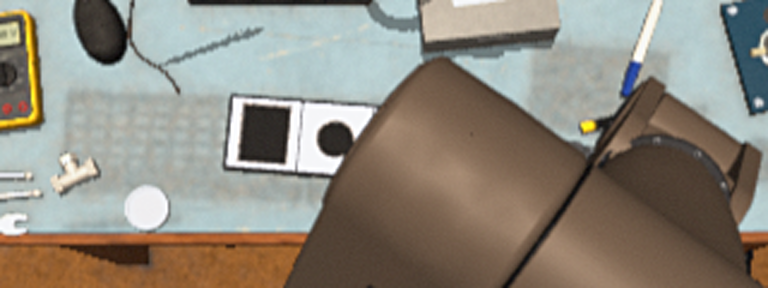

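The arm hides the tape pocket in this view, and only the tee pocket and nut pocket show, at (265,135) and (335,137). The fingers are still closing.

Request:
move_arm(commands=[[[0,0,0],0,-1],[[0,0,0],0,-1],[[0,0,0],0,-1],[[0,0,0],0,-1]])

```text
t: 11.18
eef_pos: [438.1, -245.1, 194.7]
tcp_rot: [3.142, 0.0, -0.13]
ft_force: [0.8, -1.3, -0.6]
opening: 0.24
grip_force: 30.0
```

Request:
move_arm(commands=[[[0,0,1],0,-1],[[0,0,1],0,-1],[[0.23,0.937,0],0,-1],[[0.23,0.937,0],0,-1],[[0.23,0.937,0],0,-1],[[0.23,0.937,0],0,-1],[[0.23,0.937,0],0,-1],[[0.23,0.937,0],0,-1],[[0.23,0.937,0],0,-1],[[0.23,0.937,0],0,-1],[[0.23,0.937,0],0,-1],[[0.23,0.937,0],0,-1],[[0.23,0.937,0],0,-1],[[0.23,0.937,0],0,-1],[[0,0,0],0,-1],[[0,0,0],0,-1]])

```text
t: 12.52
eef_pos: [520.8, 93.4, 254.6]
tcp_rot: [3.141, 0.0, -0.128]
ft_force: [-0.9, -0.0, -0.0]
opening: 0.241
grip_force: 30.0
```

```bash
python3 look.py w4 nut block_nut tape block_tape block_tee
```

```text
cam [588.13145809  85.40172172 234.22625941] [-0.24329752  0.03149212 -0.96944033]
12.5667 [520.6  92.4 254.6] [ 3.141e+00  1.000e-03 -1.290e-01] [ 0.05  0.57  1.94 -0.    0.64  1.75]
nut 0.67 [274. 247.] w [503.  95.] mean [498.9  97.1] rect [499.9  96.9] [30. 35.] 81.8 circ [498.7  97. ]
nut 0.35 [396. 201.] w [528.  -1.] mean [526.2   0.9] rect [515.3   4.6] [89. 88.] 85.3 circ [515.    4.7]
block_nut 0.75 [273. 203.] w [538.  92.] mean [537.   90.7] rect [529.3  91.9] [88. 74.] 85.4 circ [533.1  90.9]
tape 0.83 [403. 223.] w [512.  -4.] mean [515.2   3.3] rect [515.6   3.8] [62. 54.] 62.0 circ [512.2   5.6]
block_tape 0.94 [395. 205.] w [525.  -2.] mean [5.254e+02 3.000e-01] rect [514.5   3.9] [90. 89.] 85.2 circ [514.8   3.5]
block_tee 0.62 [155. 212.] w [543. 184.] mean [540.9 182.7] rect [533.5 180.9] [90. 80.] 85.3 circ [533.7 180.9]
```

View pics/w4.png

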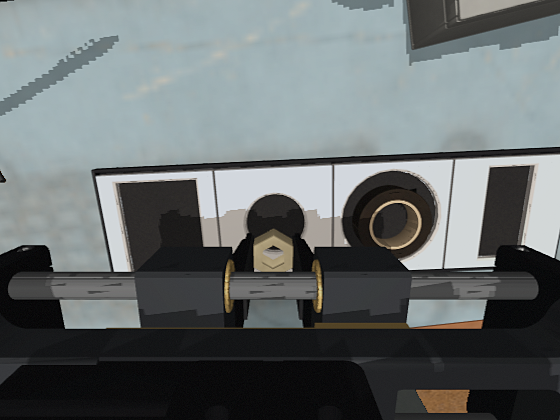

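The tape lies in its round pocket at (392,220), and the nut hangs in the fingers over its own pocket. Lowering, then opening only halfway so the fingers clear the tape.

Request:
move_arm(commands=[[[0.02,0,-1],0,-1],[[0,0,-0.5],0,-1],[[0,0,-0.2],0,-1],[[0,0,-0.04],0,-1],[[0,0,0],0,-1]])

```text
t: 13.23
eef_pos: [521.6, 91.8, 202.6]
tcp_rot: [3.141, 0.0, -0.131]
ft_force: [-0.8, 0.2, -0.6]
opening: 0.243
grip_force: 30.0
```

Request:
move_arm(commands=[[[0,0,-0.03],0,-1],[[0,0,0],0,0],[[0,0,0],0,0],[[0,0,0],0,0],[[0,0,0],0,0],[[0,0,1],0,0],[[0.04,-0.74,1],-0.99,0],[[0.04,-0.74,0],-0.99,0],[[0.04,-0.74,0],-0.99,0],[[0.04,-0.74,0],-0.99,0],[[0.04,-0.74,0],-0.99,0],[[0.04,-0.74,0],-0.99,0],[[0.04,-0.74,0],-0.99,0],[[0.04,-0.74,0],-0.99,0],[[0.04,-0.74,0],-0.99,0],[[0.04,-0.74,0],-0.99,0],[[0.04,-0.74,0],-0.99,0],[[0.04,-0.74,0],-0.99,0],[[0.04,-0.74,0],-0.99,0],[[0.04,-0.74,0],-0.99,0]])

```text
t: 14.9
eef_pos: [538.2, -219.7, 261.9]
tcp_rot: [-3.141, -0.0, -1.243]
ft_force: [0.4, -0.8, -1.0]
opening: 0.495
grip_force: 0.0
```

Request:
move_arm(commands=[[[0.03,-0.77,0],-0.99,0],[[0,0,0],0,0],[[0,0,0],0,0]])

```text
t: 15.15
eef_pos: [538.9, -242.5, 261.6]
tcp_rot: [3.142, 0.0, -1.319]
ft_force: [-0.4, 0.3, -0.5]
opening: 0.497
grip_force: 0.0
```

```bash
python3 look.py w5 battery_mid nut tape block_battery block_nut
```

```text
cam [ 555.25733641 -308.24795837  241.28859638] [-0.06051609  0.23804857 -0.96936612]
15.2 [ 538.9 -241.6  261.6] [ 3.141  0.    -1.318] [-0.53  0.62  1.78  0.    0.74  2.36]
battery_mid 0.79 [272. 219.] w [ 539. -244.] mean [ 540.2 -241.9] rect [ 540.2 -241.6] [16. 52.] 13.1 circ [ 540.3 -241.5]
```

View pics/w5.png

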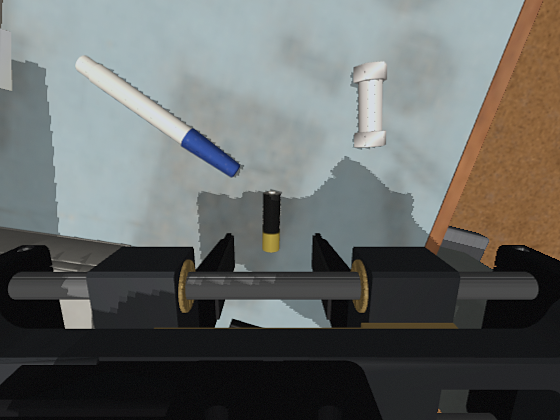

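The battery at (271,222) is aligned between the fingers. The pen's blue end at (238,172) is clear of them, and the coupling is at (369,105).

Request:
move_arm(commands=[[[0.04,0,-1],0,0],[[0,0,-0.8],0,0],[[0,0,-0.3],0,0],[[0,0,-0.1],0,0],[[0,0,0],0,0],[[0,0,0],0,-1],[[0,0,0],0,-1],[[0,0,0],0,-1],[[0,0,0],0,-1],[[0,0,0],0,-1],[[0,0,0],0,-1],[[0,0,0],0,-1],[[0,0,0],0,-1],[[0,0,0],0,-1],[[0,0,0],0,-1]])

```text
t: 16.7
eef_pos: [540.4, -241.8, 196.0]
tcp_rot: [-3.141, -0.0, -1.318]
ft_force: [-0.5, 0.7, 6.4]
opening: 0.174
grip_force: 29.9
```

Request:
move_arm(commands=[[[0,0,1],0,-1],[[0,0,1],0,-1],[[-0.07,0.32,0],0.97,-1],[[-0.07,0.32,0],0.97,-1],[[-0.07,0.32,0],0.97,-1],[[-0.07,0.32,0],0.97,-1],[[-0.07,0.32,0],0.97,-1],[[-0.07,0.32,0],0.97,-1],[[-0.07,0.32,0],0.97,-1],[[-0.07,0.32,0],0.97,-1],[[-0.07,0.32,0],0.97,-1],[[-0.07,0.32,0],0.97,-1],[[-0.07,0.32,0],0.97,-1],[[-0.07,0.32,0],0.97,-1],[[-0.07,0.32,0],0.97,-1],[[-0.07,0.32,0],0.97,-1],[[-0.07,0.32,0],0.97,-1],[[-0.07,0.32,0],0.97,-1],[[0,0,0],0,-1],[[0,0,0],0,-1]])

```text
t: 18.37
eef_pos: [506.8, -88.0, 255.6]
tcp_rot: [3.141, 0.0, -0.078]
ft_force: [0.2, -0.6, -0.5]
opening: 0.167
grip_force: 29.9
```

```bash
python3 look.py w6 battery_mid nut tape block_battery block_tape block_nut
```

```text
cam [574.54929169 -92.58619626 235.30258865] [-0.244355    0.01942852 -0.96949119]
18.4167 [506.9 -88.3 255.6] [ 3.141 -0.    -0.079] [-0.3   0.55  1.97 -0.    0.62  1.35]
battery_mid 0.59 [274. 239.] w [493. -87.] mean [491.7 -85.9] rect [491.5 -86. ] [19. 53.] 84.9 circ [491.2 -84.7]
nut 0.89 [ 40. 226.] w [521.  94.] mean [521.4  93.2] rect [521.2  93.6] [24. 37.] 20.2 circ [521.2  93.7]
tape 0.83 [136. 229.] w [514.  17.] mean [515.1   5.2] rect [514.7   4.8] [51. 63.] 27.7 circ [513.4   3.9]
block_battery 0.77 [273. 200.] w [527. -89.] mean [523.9 -88.2] rect [509.5 -87.1] [88. 83.] 85.5 circ [519.6 -87.7]
block_nut 0.93 [ 60. 210.] w [531.  78.] mean [528.5  81.3] rect [523.8  89.4] [86. 86.] 85.2 circ [523.  84.]
```

View pics/w6.png

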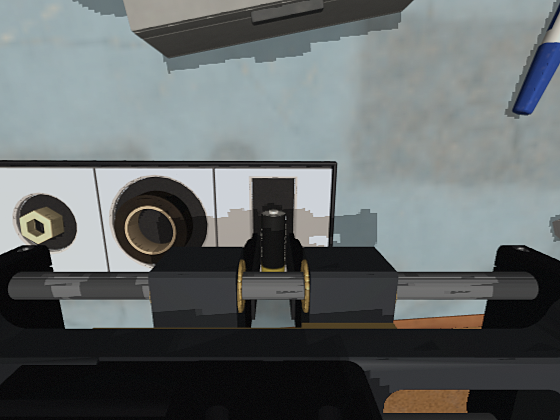

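The nut at (40,226) and the tape at (155,225) sit in their pockets, and the battery is aligned over its slot. Lowering it.

Request:
move_arm(commands=[[[0,0,-1],0,-1],[[0,0,-0.5],0,-1],[[0,0,-0.2],0,-1],[[0,0,-0.05],0,-1],[[0,0,0],0,-1],[[0,0,0],0,-1]])

```text
t: 19.22
eef_pos: [506.9, -88.2, 203.6]
tcp_rot: [3.141, -0.001, -0.077]
ft_force: [0.2, 0.5, 0.1]
opening: 0.17
grip_force: 30.0
```

Request:
move_arm(commands=[[[0,0,-0.02],0,-1],[[0,0,0],0,-0.4],[[0,0,0],0,-0.3],[[0,0,0],0,-0.3],[[0,0,0],0,-0.3],[[0,0,1],0,-0.3],[[0,0,1],0,0],[[-0.06,1,0.2],0,1],[[-0.06,1,0],0,1],[[-0.06,1,0],0,1],[[-0.06,1,0],0,1],[[-0.06,1,0],0,1],[[-0.06,1,0],0,1],[[-0.06,1,0],1,1],[[-0.06,1,0],1,1],[[-0.06,1,0],1,1],[[-0.06,1,0],1,1],[[-0.06,1,0],1,1],[[-0.06,1,0],1,1],[[-0.06,1,0],1,1]])

```text
t: 20.88
eef_pos: [483.0, 303.4, 268.6]
tcp_rot: [3.141, -0.0, 0.488]
ft_force: [0.7, -0.1, 1.2]
opening: 1.001
grip_force: 0.0
```

Request:
move_arm(commands=[[[-0.06,1,0],0.1,1],[[-0.06,1,0],0,1],[[-0.06,0.8,0],0,1],[[-0.06,0.1,0],0,1],[[0,0,0],0,1],[[0,0,0],0,1]])

```text
t: 21.38
eef_pos: [475.9, 388.4, 268.3]
tcp_rot: [3.141, 0.001, 0.492]
ft_force: [0.3, 0.0, -0.4]
opening: 0.997
grip_force: 0.0
```

```bash
python3 look.py w7 tee block_tee
python3 - <<'E'
from h import *
c=read_camera("top")
for k,z in dict(nut=21,tape=26,battery_mid=16,block_battery=12,block_tape=12,block_nut=12,block_tee=12).items():
  for r in cut_out(k,c)[:2]:
    q,W=rect(c,r["region"],z);print(k,round(r["confidence"],2),np.round(q[0]),np.round(q[1]),round(q[2]))
E
```

```text
cam [535.72225187 421.58019072 247.96951737] [-0.21659804 -0.11623162 -0.96931703]
21.4333 [476.2 388.  268.5] [3.141e+00 1.000e-03 4.910e-01] [ 0.58  0.63  1.71 -0.    0.79  1.66]
tee 0.9 [238. 200.] w [477. 422.] mean [478.9 422.6] rect [481.5 424.7] [41. 59.] 27.1 circ [474.  420.6]
block_tee 0.64 [513. 235.] w [559. 205.] mean [560.6 203.4] rect [564.8 199. ] [36. 79.] 19.2 circ [551.5 194.3]
nut 0.38 [520.  91.] [24. 21.] 90
tape 0.61 [514.   2.] [51. 55.] 90
tape 0.18 [512.   1.] [87. 88.] 86
battery_mid 0.63 [509. -90.] [18. 49.] 89
block_battery 0.82 [507. -87.] [91. 91.] 86
block_tape 0.6 [515.   2.] [89. 90.] 85
block_tape 0.21 [521.  91.] [18. 20.] 27
block_nut 0.67 [524.  90.] [88. 87.] 86
block_tee 0.73 [530. 180.] [88. 89.] 85
```

View pics/w7.png

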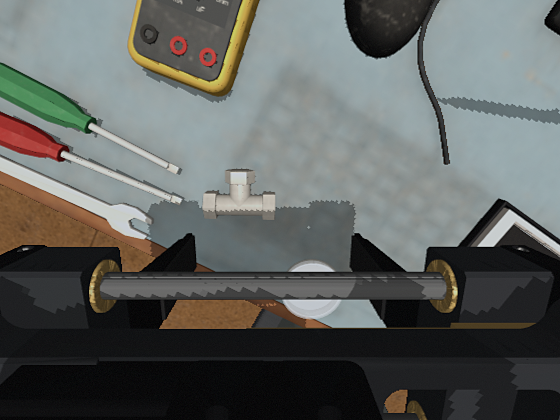

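The tee at (238,200) is square to the fingers, with its branch away from the arm. The red screwdriver's tip at (180,199) is close to where the left finger would land, so I'll work out its clearance.

```bash
python3 - <<'E'
from h import *
c=read_camera("wrist")
a=c["image"][165:245,120:300,::-1];cv2.imwrite("pics/w8c.png",cv2.resize(a,None,fx=4,fy=4,interpolation=cv2.INTER_CUBIC))
y=0.48;ex=np.array([np.cos(y),np.sin(y)]);ey=np.array([-ex[1],ex[0]])
o=np.array([473.5,420.6])
for n,p,z in(("drvtip",(184,201),3),("drvtip",(184,201),10),("runL",(203,203),12),("runR",(275,203),12),("branch",(240,170),12),("wrench",(152,205),3),("wr2",(146,234),3)):
    w=px2w(c,p,z)[:2]-o;print(n,z,(w@ex).round(1),(w@ey).round(1))
E
```

```text
drvtip 3 1.5 47.0
drvtip 10 3.1 44.9
runL 12 2.0 28.8
runR 12 2.6 -30.1
branch 12 29.3 -1.9
wrench 3 -2.3 74.5
wr2 3 -28.4 82.1
```

View pics/w8c.png

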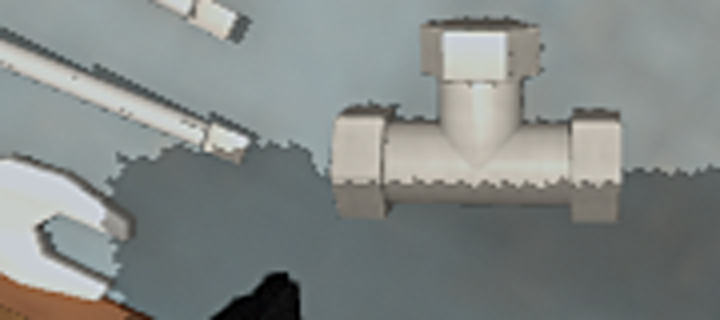

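The driver tip is about 47 mm from the run's centre. I'll use a 68 mm opening shifted 3 mm away from it.

Request:
move_arm(commands=[[[-0.12,0.93,0],-0.13,0.43],[[0,0,0],0,0.43],[[0,0,0],0,0.43],[[0,0,-1],0,0.43],[[0,0,0],0,0.43],[[0,0,0],0,0.43]])

```text
t: 22.48
eef_pos: [472.4, 416.2, 237.7]
tcp_rot: [3.141, 0.003, 0.481]
ft_force: [0.0, 0.3, 0.1]
opening: 0.721
grip_force: 0.0
```

```bash
python3 look.py w9 tee; python3 - <<'E'
import cv2
a=cv2.imread("pics/w9.png")[150:330,80:460];cv2.imwrite("pics/w9c.png",cv2.resize(a,None,fx=2,fy=2))
E
```

```text
cam [532.52233593 448.73102903 217.15114366] [-0.21975708 -0.11514961 -0.96873494]
22.5333 [472.7 416.4 238.7] [3.141e+00 1.000e-03 4.810e-01] [ 0.62  0.69  1.69 -0.    0.76  1.71]
tee 0.73 [270. 224.] w [476. 421.] mean [479.5 422.3] rect [482.5 424. ] [43. 60.] 27.5 circ [474.4 419.6]
```

View pics/w9c.png

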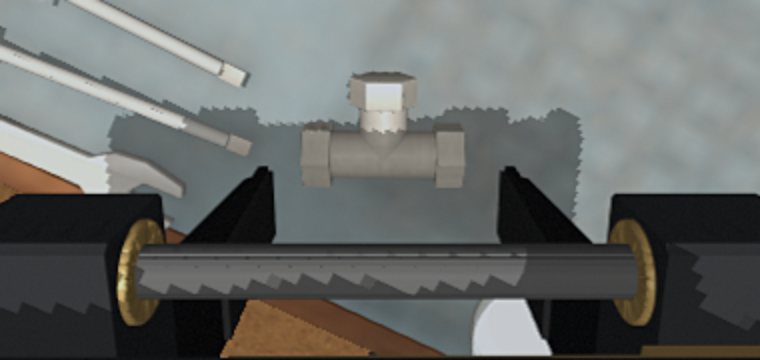

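The tee lies between the fingertips (crop columns 272–500), and the driver tip at (250,145) is outside the left finger. Lowering.

Request:
move_arm(commands=[[[0,0,-0.7],0,0.43],[[0,0,-0.4],0,0.43],[[0,0,-0.2],0,0.43],[[0,0,0],0,0.43]])

```text
t: 22.92
eef_pos: [472.5, 416.6, 198.7]
tcp_rot: [3.141, 0.002, 0.481]
ft_force: [-0.2, 0.4, -0.1]
opening: 0.715
grip_force: 0.0
```

Request:
move_arm(commands=[[[0,0,0],0,-1],[[0,0,0],0,-1],[[0,0,0],0,-1],[[0,0,0],0,-1],[[0,0,0],0,-1],[[0,0,0],0,-1]])

```text
t: 23.42
eef_pos: [472.7, 416.9, 200.2]
tcp_rot: [-3.142, -0.001, 0.481]
ft_force: [-0.4, 0.5, 5.5]
opening: 0.6
grip_force: 30.0
```

Request:
move_arm(commands=[[[0,0,1],0,-1],[[0,0,1],0,-1],[[0.14,-0.64,0],0.97,-1],[[0.14,-0.64,0],0.97,-1],[[0.14,-0.64,0],0.97,-1],[[0.14,-0.64,0],0.97,-1],[[0.14,-0.64,0],0.97,-1],[[0.14,-0.64,0],0.97,-1],[[0.14,-0.64,0],0.97,-1],[[0.14,-0.64,0],0.97,-1],[[0.14,-0.64,0],0.97,-1],[[0.14,-0.64,0],0.97,-1],[[0.14,-0.64,0],0.97,-1],[[0.14,-0.64,0],0.97,-1],[[0.15,-0.64,0],0.97,-1],[[0,0,0],0,-1],[[0,0,0],0,-1],[[0,0,0],0,-1]])

```text
t: 24.92
eef_pos: [527.4, 167.5, 259.5]
tcp_rot: [-3.141, -0.0, 1.488]
ft_force: [-0.5, 0.7, -1.1]
opening: 0.603
grip_force: 30.0
```

```bash
python3 look.py w10 tee block_tee; python3 - <<'E'
from h import *
c=read_camera("wrist")
for r in cut_out("tee",c)[:1]:
    q,W=rect(c,r["region"],72); print("tee held",q)
E
```

```text
cam [532.24066618 236.7470842  239.18781485] [-0.02015019 -0.24448713 -0.96944315]
24.9667 [527.3 167.8 259.5] [-3.141 -0.     1.489] [0.19 0.58 1.87 0.   0.69 0.27]
tee 0.74 [273. 243.] w [525. 152.] mean [525.9 155.6] rect [525.9 159.5] [60. 83.] 84.5 circ [524.8 147.4]
block_tee 0.78 [274. 187.] w [530. 198.] mean [529.9 197.9] rect [529.5 192.9] [67. 89.] 85.2 circ [529.5 193.5]
tee held ((527.480224609375, 180.37965393066406), (43.07665252685547, 60.08352279663086), 84.51519775390625)
```

View pics/w10.png

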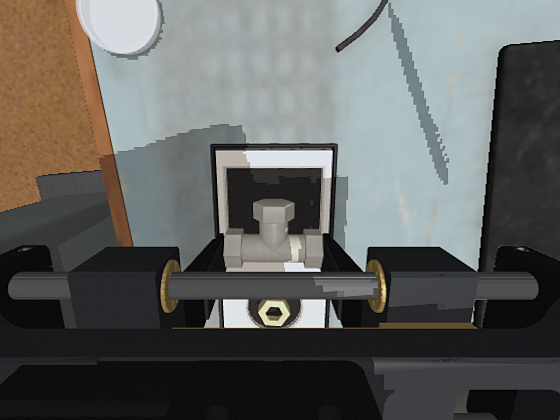

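The tee hangs level and square over its pocket, branch at (273,210), within 2 mm of the centre. Lowering it.

Request:
move_arm(commands=[[[0.05,0.02,-1],0,-1],[[0,0,-0.5],0,-1],[[0,0,-0.2],0,-1],[[0,0,0],0,-1],[[0,0,0],0,-1]])

```text
t: 25.58
eef_pos: [529.0, 168.1, 208.7]
tcp_rot: [-3.142, 0.0, 1.49]
ft_force: [-0.5, 0.8, -0.7]
opening: 0.597
grip_force: 30.0
```

Request:
move_arm(commands=[[[0,0,-0.04],0,-1],[[0,0,0],0,0.5],[[0,0,0],0,0.5],[[0,0,0],0,0.5],[[0,0,0],0,0.5],[[0,0,0.5],0,0.5],[[0,0,1],0,0.5],[[0,0,1],0,0.5],[[0,0,1],0,0.5],[[0,0,1],-1,0.5],[[-0.5,-0.5,1],-1,0.5],[[-0.5,-0.5,1],-1,0.5],[[-0.5,-0.8,0],-1,0.5],[[-0.5,-0.8,0],-1,0.5],[[-0.5,-0.8,0],-1,0.5],[[-0.5,-0.8,0],-1,0.5],[[-0.5,-0.2,0],-1,0.5],[[0,0,0],-1,0.5],[[0,0,0],-1,0.5],[[0,0,0],-1,0.5]])

```text
t: 27.25
eef_pos: [423.6, 35.5, 402.7]
tcp_rot: [3.141, -0.001, 0.605]
ft_force: [-0.2, -0.1, -0.5]
opening: 0.753
grip_force: 0.0
```

```bash
python3 look.py w11 tee nut tape battery_mid block_tee block_nut block_tape block_battery
```

```text
cam [479.37881978  75.35225393 382.40979162] [-0.200862   -0.13947146 -0.96964023]
27.3 [423.7  35.6 402.7] [ 3.141 -0.     0.6  ] [-0.07  0.21  2.02 -0.    0.91  0.9 ]
tee 0.71 [222.  42.] w [532. 181.] mean [530.3 179.8] rect [530.5 183.8] [43. 59.] 85.4 circ [529.6 175.1]
nut 0.78 [275.  98.] w [516.  98.] mean [520.9  93.2] rect [521.3  93. ] [25. 25.] 34.6 circ [521.1  93.2]
tape 0.96 [348. 153.] w [514. -12.] mean [513.2   3.3] rect [513.2   4.6] [55. 54.] 81.3 circ [513.1   3.9]
tape 0.46 [68. 38.] w [437. 321.] mean [436.  321.2] rect [435.9 320.9] [54. 60.] 7.4 circ [434.8 320.7]
battery_mid 0.68 [391. 188.] w [513. -86.] mean [508.8 -90.5] rect [508.2 -90.4] [18. 52.] 85.7 circ [508.1 -90.5]
battery_mid 0.45 [348. 152.] w [517. -12.] mean [515.    1.5] rect [514.5   1.9] [56. 58.] 36.6 circ [515.    2.4]
block_tee 0.8 [214.  46.] w [522. 186.] mean [526.5 180.8] rect [528.2 181.2] [91. 89.] 85.4 circ [527.9 181.5]
block_nut 0.72 [385. 187.] w [509. -78.] mean [507.2 -84.5] rect [506.6 -85.4] [91. 89.] 84.7 circ [506.  -86.2]
block_nut 0.57 [281.  96.] w [522.  93.] mean [522.3  93.4] rect [520.9  92.4] [89. 88.] 84.9 circ [521.   92.6]
block_tape 0.8 [335. 146.] w [513.   6.] mean [514.7   4.1] rect [513.7   3.2] [88. 88.] 85.3 circ [513.1   3. ]
block_tape 0.32 [216.  47.] w [523. 184.] mean [526.6 181. ] rect [528.4 181.6] [93. 90.] 85.4 circ [527.7 182.7]
block_battery 0.58 [386. 187.] w [509. -79.] mean [507.6 -84.5] rect [506.4 -85.7] [90. 88.] 85.2 circ [506.7 -85.8]
block_battery 0.52 [65. 41.] w [431. 327.] mean [435.  326.4] rect [434.2 325.4] [55. 62.] 1.5 circ [435.4 325.5]
```

View pics/w11.png

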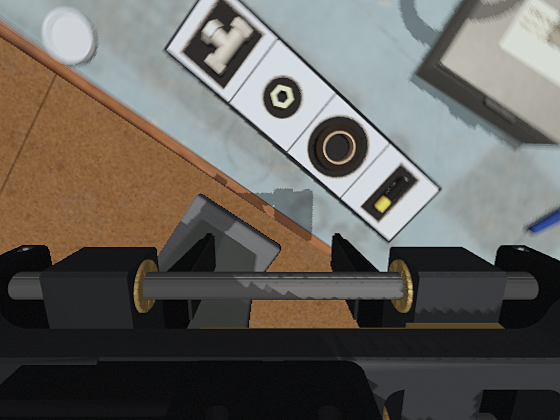

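All four parts lie in their pockets near the middle: tee (223,43), nut (282,97), tape (338,147) and battery (391,190). The petri dish has not moved.

```bash
python3 -c "
from cell import env
print(env.job_done())"
```

```text
the job is handed in; nothing more can be done
None
```

The job is handed in at about 27 s: tape, nut, battery and tee were packed in that order, each lying in its own pocket within a few mm of the middle, and the coupling and petri dish were never touched.

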